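Top up the collar magazine and set it to feed

TASK

Top up the bottle-collar magazine: get the two smaller aluminium collars that lie on the wooden deck into the round mouth, so that they drop down the clear tube and lie flat on the one already there, in one column. Then swing the lever beside the deck from where it rests into the middle notch, the one with the raised V mark, and leave it there. The wide collar does not fit: leave it, the jar and the stopper where they are.

Things in the scene. Friction and masses are not known exactly. Their poses are not given: they have to be found in the camera images.
- magazine: fixed collar magazine: dark wooden deck 280 (x) by 380 mm (y), top 70 mm above the table, lips 6 mm high at its left, right and far edges; a round mouth 50 mm beyond the deck's centre; on its right end a grey box and aluminium plate (165 by 150 mm, top also at 70 mm) with the lever. Origin on the table under the deck's centre; x points away from the robot, y left, z up
- mouth (a point): centre of the round mouth at the level of the deck top; the mouth is a plain hole flush with the deck, 74 mm diameter, over a clear tube of 75 mm inside diameter; a collar slid across the slick deck (friction about 0.2) tips and falls in when it comes over it; one that hangs tilted drops when its high side is pressed
- tube_floor (a point): centre of the tube's inner floor, 32 mm below the deck top; three collars make a column 30 mm high, whose top stays 2 mm below the deck top
- collar_a: bare aluminium neck collar: a flat ring 70 mm outside diameter, 42 mm hole, 10 mm thick, about 65 g; it lies flat and loose on the deck and is to be loaded. Origin at the centre of its underside; z is the ring's axis, up.
- collar_b: bare aluminium neck collar: a flat ring 70 mm outside diameter, 42 mm hole, 10 mm thick, about 65 g; same as collar_a; it too lies on the deck and is to be loaded. Origin at the centre of its underside; z is the ring's axis, up.
- collar_in: bare aluminium neck collar: a flat ring 70 mm outside diameter, 42 mm hole, 10 mm thick, about 65 g; it is the same kind of collar and already lies flat on the floor of the tube. Origin at the centre of its underside; z is the ring's axis, up.
- collar_a_mid (a point): middle of collar_a, 5 mm above its underside
- collar_b_mid (a point): middle of collar_b, 5 mm above its underside
- collar_in_mid (a point): middle of collar_in, 5 mm above its underside
- wide_collar: a wider aluminium collar on the same deck, 92 mm outside diameter, 42 mm hole, 10 mm thick: does not fit the mouth and is to be left where it lies. The three collars on the deck lie one left, one right and one nearest the robot; which is where changes
- feed_lever (a joint): angle of the lever about its upright pivot: 0 in the first notch, where it starts within 0.12 (outermost, away from the deck), 0.55 rad in the middle notch (V mark), 1.1 rad in the last notch (nearest the deck). It grows as the knob swings towards the deck (clockwise seen from above). Friction holds it wherever it is left (about 3 N at the knob to move it); each notch is a dark slot 18 mm wide, about +-0.08 rad, under the lever's pointer; nothing clicks or draws it in
- lever_knob (a point): the lever's black upright grip: a cylinder 22 mm diameter from 84 to 144 mm above the table (this point is on its axis, 125 mm above the table), 100 mm from the pivot; it moves with the lever. The steel arm under it lies 79 to 89 mm above the table
- lever_pivot (a point): the lever's upright pivot axis at the level of the plate, 70 mm above the table. In the middle notch the arm points from here along the magazine's -x, towards the robot
- jar: small lidded glass jar, 42 mm diameter, 45 mm tall, in the far left corner of the deck (bystander). Origin at the centre of its underside
- stopper: brass stopper, 34 mm diameter, 36 mm tall, in the near right corner of the deck (bystander). Origin at the centre of its underside
There are look-alikes about, which are no part of the job. Leave any orange or pink look-alike of the collar_a alone. Leave any purple look-alike of the collar_b alone.

How it is judged:
By the outcome, as a careful person would: the job done as asked, in the order asked, and still so for the second after the job is handed in, with the robot touching nothing.
It also fails if it takes over 61 s, if anything falls off the work surface, if the arm or the gripper's body presses on something with over 40 N, if the wrist force passes 120 N, or if a joint passes its speed limit or range.

ROBOT

A 7-joint arm with a two-finger parallel gripper is mounted at the origin on the work surface. World frame = base frame: x ahead of the robot, y to its left, z up, the work surface at z = 0. Lengths are in m, angles in rad, forces in N, time in s.
With the tool pointing down it reaches from about 0.4 to 0.85 m from the base axis. Payload 10.4 kg.
Tool frame: the origin (TCP) lies at the very end of the fingers, on their centre line; the grasp point (between the pads) lies 19 mm behind it; z points along the fingers, y is the direction in which the jaws open and shut (so a half turn about z gives the same grasp; the last joint's range is limited). The gripper opens to 85 mm and grips with 20 to 120 N. Pads are 22 mm wide; open, the fingers measure 114 mm over their backs; the gripper's body (76 mm by 85 mm) begins 54 mm behind the grasp point. The pads swing forward as they close: fully open they stand 13 mm farther back than shut.
Start: joints at [-1.335, 0.332, -0.065, 1.46, 0.022, 1.35, -0.088], TCP at [0.16, 0.604, 0.231] pointing down, gripper open.
Joint ranges: [-2.6, 2.6], [-0.5, 2.12], [-1.47, 1.34], [0.16, 2.42], [-1.27, 4.41], [0.06, 2.06], [-2.6, 2.6]. Speed limits (rad/s): [2.22, 2.22, 2.79, 2.79, 3.14, 3.14, 3.14].

INTERFACE

Orientations are given as a unit quaternion [x, y, z, w].
In Python, from workcell import get_obs, camera, camera_info, hand_in gives the robot as it stands.
- The arm moves only by the tool move_arm, never from a script. Its argument "moves" is a list of rows, each a list of 3 entries, a list of its own where there are three numbers: the shift along the tool's x, y, z in units of 25 mm (1.0 is 25 mm), then the turn, a rotation vector about the tool's x, y, z in degrees, then the opening, from 0 (shut) to 1 (fully open). A call has 1 to 5 rows; each row shifts and turns the commanded pose from where the row before left it, along the tool's axes as they then stand; what a row does not reach is not made up. A row lasts 1/8 s, in which the tool goes at most 62.5 mm and 10.7 degrees, less where a joint would pass 70% of its speed; a pose out of reach is approached as far as the arm can. A call is refused whole if a number of a shift passes 1 or a number of a turn 10.7, either way. A call with a gripper value outside its range is refused whole. The fingers move at their own pace and stop on an object; "squeeze" is the grip in N (left out, the last holds). Time passes only in rows, so rows that do not move let the fingers close. It gives the time, the measured TCP pose, the force and the opening at its end, in the units of the state.
- get_obs(): the state, without advancing time (a new reading comes with each control period).
- camera(name): name is "scene" or "top" or "wrist"; returns the picture (384x512x3 uint8, red, green, blue); there is no depth.
- camera_info(name): a dict with "fx", "fy", "cx", "cy" (pixels), "D" ([k1, k2, p1, p2, k3] as OpenCV has them; the pictures are not rectified), "origin" and "rotation" of the camera in the world. Camera axes: x right, y down, z forward; pixel columns grow to the right and rows downward; lengths in m; the calibration is good to about 2 mm. A picture is of the moment at which its call begins: read the wrist's pose just before it. camera_info takes no time and is no camera call; for the wrist camera it gives the pose at the moment of the call.
- hand_in(): hands the job in, once; it reports no verdict.
The state is a dict: "clock": time; "joint_pos": joint angles; "joint_velocities": joint speeds; "tau": joint torques, N m; "position": TCP position; "ee_rot": TCP orientation; "ft_force": force on the tool from outside, world axes, zero at the start; "torque": the same for the moment, N m; "grip_width": opening from 0.0 (shut) to 1.0 (fully open).
Only numpy, scipy, OpenCV 4.12 (cv2) and the standard library are available. Lean on these libraries where they do the work, as an engineer would, in place of code of your own. Each camera call takes 0.05 s, during which the arm holds its last target. There are 200 camera calls.

## Working session

There is one attempt and no reset: what is moved stays moved. The work goes in short steps, Python scripts to look and compute and a tool call to move; the robot and the scene stay as the last step left them, time stands still between calls to the robot, and variables do not carry over. Pictures are saved under pics/ and viewed, about 8 in all and at most 12, crops included, and the job is handed in when it is done.

Besides the shell and the picture viewer there is one more tool, called after "Emit:" as name(argument=value, ...) on one line, values as JSON. move_arm: Moves the arm, as the interface text tells. Its arguments: {"type":"object","properties":{"moves":{"type":"array","items":{"type":"array"}},"squeeze":{"type":"number"}},"required":["moves"]}

```bash
mkdir -p pics; cat > h.py <<'E'
import numpy as np, cv2
from workcell import get_obs, camera, camera_info, hand_in
from scipy.spatial.transform import Rotation as R
def ray(n,pts,z):
    i=camera_info(n);K=np.array([[i['fx'],0,i['cx']],[0,i['fy'],i['cy']],[0,0,1]],float)
    u=cv2.undistortPoints(np.array(pts,float).reshape(-1,1,2),K,np.array(i['D'],float)).reshape(-1,2)
    Rm=np.array(i['rotation'],float)
    if Rm.shape!=(3,3): Rm=R.from_quat(Rm).as_matrix()
    d=np.c_[u,np.ones(len(u))]@Rm.T;o=np.array(i['origin'])
    z=np.broadcast_to(z,len(u)); return o+d*((z-o[2])/d[:,2])[:,None]
def proj(n,P):
    i=camera_info(n);K=np.array([[i['fx'],0,i['cx']],[0,i['fy'],i['cy']],[0,0,1]],float)
    Rm=np.array(i['rotation'],float)
    if Rm.shape!=(3,3): Rm=R.from_quat(Rm).as_matrix()
    p=(np.array(P,float)-np.array(i['origin']))@Rm
    return cv2.projectPoints(p,np.zeros(3),np.zeros(3),K,np.array(i['D'],float))[0].reshape(-1,2)
def snap(n,f,crop=None,s=1):
    im=camera(n)[:,:,::-1]
    if crop: im=im[crop[1]:crop[3],crop[0]:crop[2]]
    cv2.imwrite('pics/'+f,cv2.resize(im,None,fx=s,fy=s,interpolation=cv2.INTER_CUBIC))
E
python3 - <<'E'
from h import *
snap('top','top1.png',s=1.55);snap('scene','scene1.png',s=1.3)
print(camera_info('top'));print(get_obs())
E
```

```text
{'fx': 406.58382330846985, 'fy': 406.58382330846985, 'cx': 248.95168187475127, 'cy': 186.38671473844857, 'D': array([-0.05592185,  0.        ,  0.        ,  0.        ,  0.        ]), 'origin': array([0.31463588, 0.03274705, 1.18018103]), 'rotation': array([ 0.70463219, -0.7043647 ,  0.05980881, -0.0615366 ])}
{'clock': 0.1, 'joint_pos': array([-1.33462923,  0.33283195, -0.06470332,  1.46085131,  0.02162298,
        1.34992234, -0.08848754]), 'joint_velocities': array([ 0.001591  , -0.00198294, -0.00024846, -0.00249648,  0.00051604,
        0.00175101,  0.00130255]), 'tau': array([ 1.70160842e-03, -6.26740551e+01,  4.94587852e-02, -3.92428493e+01,
        1.64734275e-02,  6.98432210e-03, -4.72196371e-05]), 'position': array([0.15985222, 0.60385898, 0.23058386]), 'ee_rot': array([ 1.29003138e-01,  9.91643967e-01, -6.56830627e-04, -4.45819281e-05]), 'ft_force': array([-0.14617951, -0.61199872, -1.00989801]), 'torque': array([ 0.00322764, -0.00291675,  0.00103868]), 'grip_width': 1.0006452640512702}
```

View pics/top1.png

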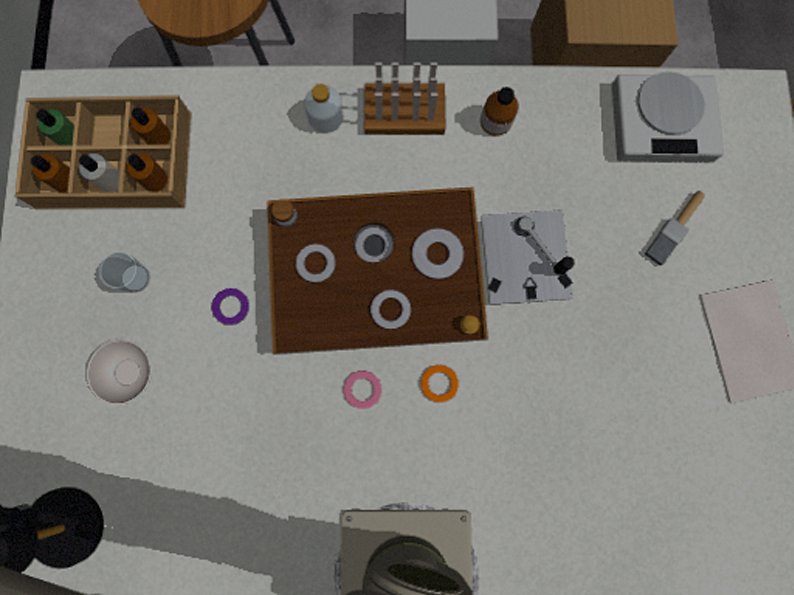

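View pics/scene1.png

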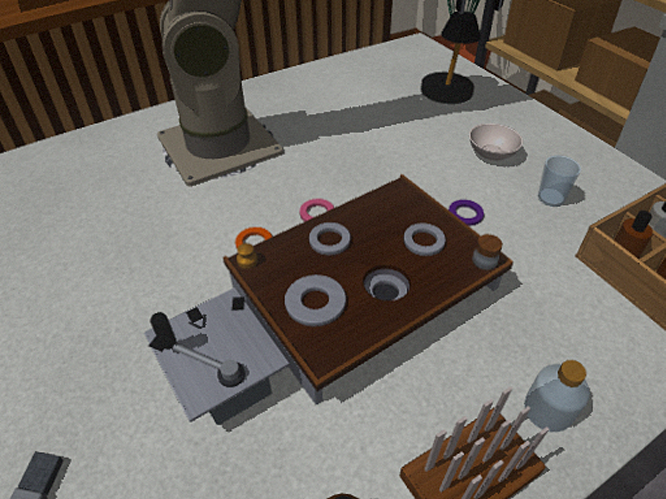

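Candidates in the top view, at 1.55× scale:
- Bare aluminium collars: left (315,263) and near (391,309).
- Wide collar at right (438,253).
- Mouth with the collar already in it (374,243).
- Look-alikes off the deck: purple (230,306), pink (362,389) and orange (439,383).

By the description, I choose the left and near bare collars. A close crop will check that.

```bash
python3 - <<'E'
from h import *
snap('top','top2.png',(170,118,374,232),3.9)
E
```

```text
(no output)
```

View pics/top2.png

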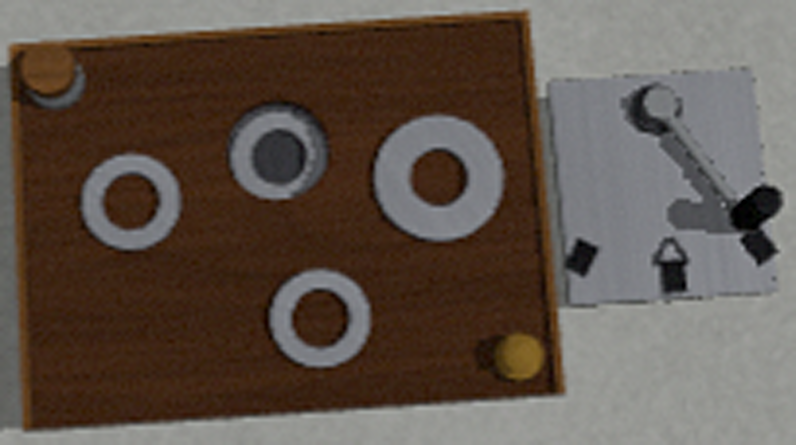

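The crop shows bare silver collars of equal size at left (131,201) and near (320,317), and the wide one at (438,178). The mouth is at (279,151), the knob at (763,202), the pivot at (661,105) and the V notch at (673,272).

```bash
cat >> h.py <<'E'
def T(c,z): 
    c=np.array(c,float); return ray('top',np.c_[170+(c[:,0]+.5)/3.9-.5,118+(c[:,1]+.5)/3.9-.5],z)
E
python3 - <<'E'
from h import *
np.set_printoptions(precision=4,suppress=True)
n=['left','near','wide','mouth','jar','stop','knobtop','pivtop','n0','n1','n2','TL','TR','BR','BL']
p=T([(131,201),(320,317),(438,178),(279,151),(47,70),(519,356),(765,202),(661,105),(759,247),(674,273),(582,257),(11,45),(527,12),(564,393),(27,430)],[.08,.08,.08,.07,.115,.106,.144,.09,.07,.07,.07,.076,.076,.076,.07])
for a,b in zip(n,p):print(a,b)
c=T([(81,201),(181,201),(269,318),(371,318),(374,178),(504,178),(229,151),(329,151)],.08)
print(np.linalg.norm(c[1::2]-c[::2],axis=1))
y=p[11]-p[12];print('yaw',np.arctan2(-y[0],y[1]), 'yawx',(lambda x:np.arctan2(x[1],x[0]))(p[12]-p[13]),(lambda x:np.arctan2(x[1],x[0]))(p[11]-p[14]))
print('centre',p[11:15].mean(0))
E
```

```text
left [0.5539 0.1622 0.08  ]
near [0.4708 0.028  0.08  ]
wide [ 0.5707 -0.056   0.08  ]
mouth [0.5929 0.0574 0.07  ]
jar [0.64   0.2189 0.115 ]
stop [ 0.4403 -0.1075  0.106 ]
knobtop [ 0.5395 -0.2703  0.144 ]
pivtop [ 0.6219 -0.215   0.09  ]
n0 [ 0.5227 -0.286   0.07  ]
n1 [ 0.5038 -0.2241  0.07  ]
n2 [ 0.5154 -0.1587  0.07  ]
TL [0.6709 0.2525 0.076 ]
TR [ 0.6957 -0.123   0.076 ]
BR [ 0.4178 -0.1423  0.076 ]
BL [0.3922 0.2332 0.07  ]
[0.0711 0.0714 0.0926 0.0714]
yaw 0.06608299193163754 yawx 0.0694711572753745 0.06948142197248801
centre [0.5442 0.0551 0.0745]
```

Emit:
move_arm(moves=[[[0,0,0],[0,0,-7.45],1],[[0,0,0],[0,0,-7.45],1],[[-0.9,-1,0],[0,0,0],1],[[-0.9,-1,0],[0,0,0],1],[[-0.9,-1,0],[0,0,0],1]])

```text
clock: 0.78
position: [0.2282, 0.5283, 0.231]
ee_rot: [-0.001, 1.0, -0.0, -0.0]
ft_force: [0.8, -0.1, -0.1]
grip_width: 0.997
```

Emit:
move_arm(moves=[[[-0.9,-1,0],[0,0,0],1],[[-0.9,-1,0],[0,0,0],1],[[-0.9,-1,0],[0,0,0],1],[[-0.9,-1,0],[0,0,0],1],[[-0.9,-1,0],[0,0,0],1]])

```text
clock: 1.4
position: [0.3408, 0.4034, 0.2312]
ee_rot: [-0.001, 1.0, -0.0, -0.0]
ft_force: [0.6, 0.9, -0.8]
grip_width: 1.003
```

Emit:
move_arm(moves=[[[-0.9,-1,0],[0,0,0],1],[[-0.9,-1,0],[0,0,0],1],[[-0.9,-1,0],[0,0,0],1],[[-0.9,-1,0],[0,0,0],1],[[-0.9,-1,0],[0,0,0],1]])

```text
clock: 2.02
position: [0.4534, 0.2786, 0.2312]
ee_rot: [-0.001, 1.0, -0.0, -0.0]
ft_force: [-0.4, 0.7, 0.9]
grip_width: 1.004
```

Emit:
move_arm(moves=[[[-0.8,-0.93,0.6],[0,0,0],1],[[-0.8,-0.93,0.6],[0,0,0],1],[[-0.8,-0.93,0.6],[0,0,0],1],[[-0.8,-0.93,0.6],[0,0,0],1],[[-0.8,-0.93,0.6],[0,0,0],1]])

```text
clock: 2.65
position: [0.5534, 0.1627, 0.1556]
ee_rot: [-0.001, 1.0, -0.0, -0.0]
ft_force: [-0.5, -0.3, -0.0]
grip_width: 1.001
```

```bash
python3 - <<'E'
from h import *
np.set_printoptions(precision=4,suppress=True)
print(get_obs()['position'],get_obs()['ft_force'])
print(proj('wrist',[[.5539,.1622,.08],[.5935,.058,.07]]))
snap('wrist','w1.png',s=1.5)
E
```

```text
[0.5534 0.1627 0.1556] [-0.5125 -0.3186 -0.0098]
[[254.0245 200.5831]
 [115.9491 245.9756]]
```

View pics/w1.png

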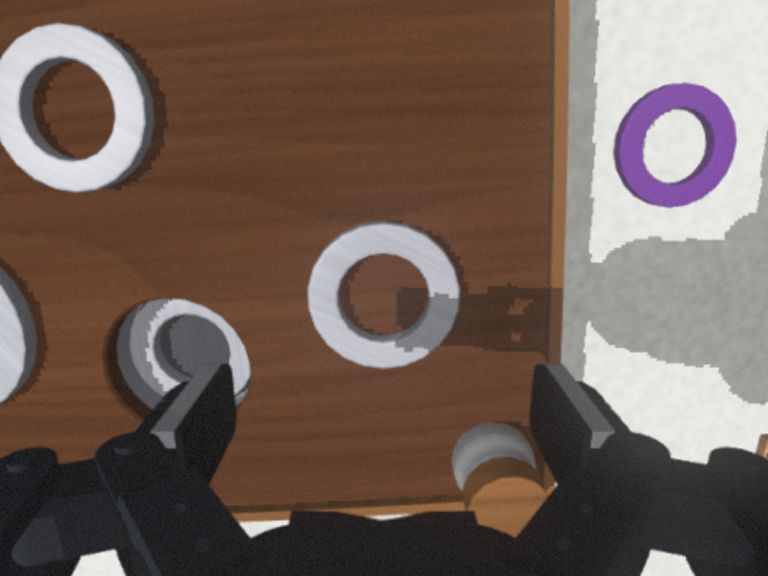

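The wrist view shows the left collar at (384,295), centred between the jaws, with the mouth around (182,357) and the near collar at (76,108).

```bash
python3 - <<'E'
from h import *
np.set_printoptions(precision=4,suppress=True)
c=lambda u,v:((u+.5)/1.5-.5,(v+.5)/1.5-.5)
print(ray('wrist',[c(384,295),c(308,295),c(460,295),c(384,222),c(384,368),c(76,108)],.08),ray('wrist',[c(180,357),c(108,350),c(250,365)],.07))
E
```

```text
[[0.5516 0.1586 0.08  ]
 [0.5516 0.1243 0.08  ]
 [0.5517 0.1928 0.08  ]
 [0.5185 0.1586 0.08  ]
 [0.5876 0.1585 0.08  ]
 [0.4693 0.0293 0.08  ]] [[0.5868 0.0575 0.07  ]
 [0.5833 0.0211 0.07  ]
 [0.5909 0.0923 0.07  ]]
```

Emit:
move_arm(moves=[[[0,-0.1,0.9],[0,0,0],1],[[0,0,0.9],[0,0,0],1],[[0,0,0.9],[0,0,0],1],[[0,0,0.6],[0,0,0],1],[[0,0,0.36],[0,0,0],1]], squeeze=20)

```text
clock: 3.32
position: [0.5528, 0.161, 0.0641]
ee_rot: [-0.001, 1.0, -0.0, -0.0]
ft_force: [0.3, -0.1, 0.4]
grip_width: 0.999
```

Emit:
move_arm(moves=[[[0,0,0],[0,0,0],0.7],[[0,0,0],[0,0,0],0.7],[[0,0,0],[0,0,0],0.7]])

```text
clock: 3.7
position: [0.5533, 0.1611, 0.0653]
ee_rot: [-0.001, 1.0, 0.0, 0.0]
ft_force: [-0.6, -0.5, -0.7]
grip_width: 0.803
```

Emit:
move_arm(moves=[[[0,0,-0.06],[0,0,0],0.7],[[-0.4,-1,0],[0,0,0],0.7],[[-0.4,-1,0],[0,0,0],0.7],[[-0.4,-1,0],[0,0,0],0.7],[[-0.4,-1.08,0],[0,0,0],0.7]])

```text
out of range: row 5 has -1.08, outside -1 to 1
```

Emit:
move_arm(moves=[[[0,0,-0.06],[0,0,0],0.7],[[-0.4,-1,0],[0,0,0],0.7],[[-0.4,-1,0],[0,0,0],0.7],[[-0.4,-1,0],[0,0,0],0.7],[[-0.4,-1,0],[0,0,0],0.7]])

```text
clock: 4.32
position: [0.5935, 0.0602, 0.0666]
ee_rot: [-0.001, 1.0, 0.0, 0.0]
ft_force: [0.0, 0.4, -0.7]
grip_width: 0.803
```

Emit:
move_arm(moves=[[[0,-0.1,0],[0,0,0],0.7],[[0,0,0],[0,0,0],0.7]])

```text
clock: 4.58
position: [0.5929, 0.0591, 0.0663]
ee_rot: [-0.001, 1.0, 0.0, -0.0]
ft_force: [-0.3, 0.2, -1.0]
grip_width: 0.798
```

```bash
python3 - <<'E'
from h import *
np.set_printoptions(precision=4,suppress=True)
print(get_obs()['position'],get_obs()['ft_force'])
a=camera('wrist')[:,:,::-1];b=camera('scene')[200:300,190:390,::-1]
b=cv2.resize(b,(512,256),interpolation=cv2.INTER_CUBIC);cv2.imwrite('pics/w2.png',np.vstack([a[100:384],b]))
E
```

```text
[0.5929 0.0591 0.0663] [-0.2868  0.2247 -0.9944]
```

View pics/w2.png

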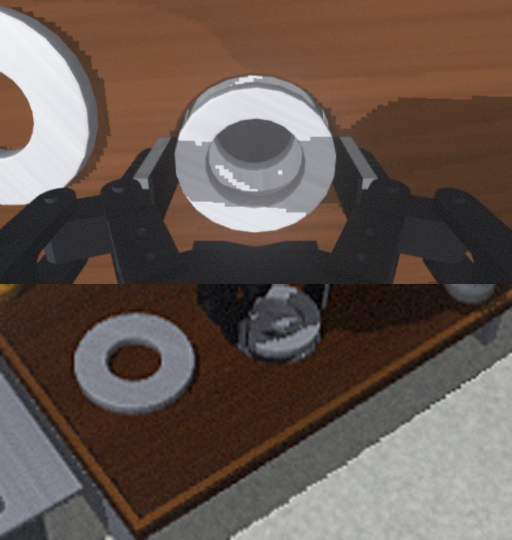

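The collar is held level over the mouth. Its near edge is at wrist row 187 and its far edge at row 331. The mouth's near rim shows at row 175.

```bash
python3 - <<'E'
from h import *
np.set_printoptions(precision=4,suppress=True)
for z in (.08,.082):print(ray('wrist',[(255,187),(255,331),(175,260),(336,260)],z))
print('mouth near rim',ray('wrist',[(252,175),],.07), camera_info('wrist')['origin'])
E
```

```text
[[0.5584 0.0599 0.08  ]
 [0.6275 0.0601 0.08  ]
 [0.5911 0.0257 0.08  ]
 [0.5909 0.0948 0.08  ]]
[[0.5578 0.0599 0.082 ]
 [0.6259 0.0601 0.082 ]
 [0.59   0.0262 0.082 ]
 [0.5898 0.0943 0.082 ]]
mouth near rim [[0.5559 0.0586 0.07  ]] [0.5218 0.0596 0.2093]
```

The collar is centred to about 1 mm, so I release it.

Emit:
move_arm(moves=[[[0,0,0],[0,0,0],1],[[0,0,0],[0,0,0],1],[[0,0,0],[0,0,0],1],[[0,0,-0.5],[0,0,0],1],[[0,0,-1],[0,0,0],1]])

```text
clock: 5.3
position: [0.5926, 0.0584, 0.1042]
ee_rot: [-0.001, 1.0, -0.0, -0.001]
ft_force: [0.2, 0.2, 0.3]
grip_width: 1.003
```

```bash
python3 - <<'E'
from h import *
np.set_printoptions(precision=4,suppress=True)
print(get_obs()['position'])
print(proj('wrist',[[.4708,.028,.08]]))
snap('wrist','w3.png')
E
```

```text
[0.5926 0.0584 0.1042]
[[187.6292 -22.8698]]
```

View pics/w3.png

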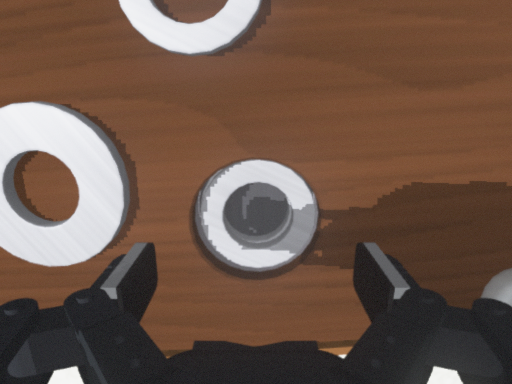

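The first collar dropped in flat; it shows in the mouth at (258,215). Next is the near collar.

Emit:
move_arm(moves=[[[0.97,-0.24,0],[0,0,0],1],[[0.97,-0.24,0],[0,0,0],1],[[0.97,-0.24,0],[0,0,0],1],[[0.97,-0.24,0],[0,0,0],1],[[0.98,-0.24,0],[0,0,0],1]])

```text
clock: 5.98
position: [0.4713, 0.0282, 0.1046]
ee_rot: [-0.001, 1.0, 0.0, 0.001]
ft_force: [-0.5, -1.1, 0.3]
grip_width: 1.001
```

Emit:
move_arm(moves=[[[0,0,0.6],[0,0,0],1],[[0,0,0.6],[0,0,0],1],[[0,0,0.4],[0,0,0],1],[[0,0,0],[0,0,0],1]])

```text
clock: 6.48
position: [0.4713, 0.0282, 0.0627]
ee_rot: [-0.001, 1.0, -0.0, -0.001]
ft_force: [-0.0, 0.5, 0.3]
grip_width: 1.002
```

Emit:
move_arm(moves=[[[0,0,0],[0,0,0],0.7],[[0,0,0],[0,0,0],0.7],[[0,0,0],[0,0,0],0.7]])

```text
clock: 6.85
position: [0.4722, 0.0284, 0.0642]
ee_rot: [-0.001, 1.0, 0.0, 0.001]
ft_force: [1.2, 0.2, 1.4]
grip_width: 0.804
```

Emit:
move_arm(moves=[[[0,0,-0.08],[0,0,0],0.7],[[-0.97,0.24,0],[0,0,0],0.7],[[-0.97,0.24,0],[0,0,0],0.7],[[-0.97,0.24,0],[0,0,0],0.7],[[-0.97,0.24,0],[0,0,0],0.7]])

```text
clock: 7.48
position: [0.5692, 0.0528, 0.0657]
ee_rot: [-0.001, 1.0, 0.0, -0.0]
ft_force: [-0.3, 0.3, -1.7]
grip_width: 0.801
```

Emit:
move_arm(moves=[[[-0.95,0.24,0],[0,0,0],0.7],[[0,0,0],[0,0,0],0.7]])

```text
clock: 7.72
position: [0.5931, 0.059, 0.0655]
ee_rot: [-0.001, 1.0, -0.0, -0.0]
ft_force: [-1.0, 0.1, -0.9]
grip_width: 0.804
```

```bash
python3 - <<'E'
from h import *
print(get_obs()['position'],get_obs()['ft_force'])
snap('wrist','w4.png',(100,100,412,384),2)
E
```

```text
[0.59314016 0.05902239 0.06547541] [-1.04721856  0.11483655 -0.87554203]
```

View pics/w4.png

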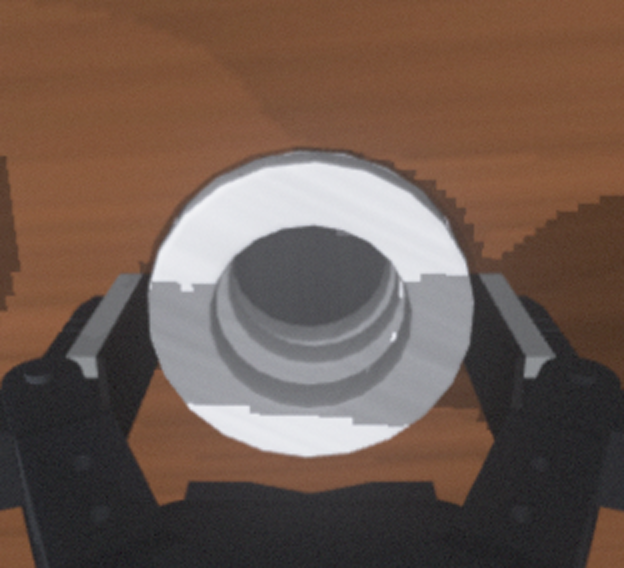

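```bash
python3 - <<'E'
from h import *
print(ray('wrist',[(255,180),(255,328.5),(174.5,254),(336.5,254)],.0815))
E
```

```text
[[0.55424146 0.05854028 0.0815    ]
 [0.62353057 0.05868297 0.0815    ]
 [0.58630468 0.02488038 0.0815    ]
 [0.58618413 0.09275955 0.0815    ]]
```

The collar sits about 3 mm short in x. I nudge it, then release.

Emit:
move_arm(moves=[[[-0.13,0,0],[0,0,0],0.7],[[0,0,0],[0,0,0],0.7],[[0,0,0],[0,0,0],1],[[0,0,0],[0,0,0],1],[[0,0,0],[0,0,0],1]])

```text
clock: 8.4
position: [0.5956, 0.0585, 0.0659]
ee_rot: [-0.001, 1.0, 0.0, 0.0]
ft_force: [0.0, -0.2, 0.5]
grip_width: 1.001
```

Emit:
move_arm(moves=[[[0,0,-0.5],[0,0,0],1],[[0,0,-1],[0,0,0],1]])

```text
clock: 8.65
position: [0.5951, 0.0585, 0.1036]
ee_rot: [-0.001, 1.0, -0.0, -0.001]
ft_force: [0.3, -0.0, 0.7]
grip_width: 0.998
```

```bash
python3 - <<'E'
from h import *
print(get_obs()['position'])
snap('wrist','w5.png')
E
```

```text
[0.59510382 0.05845407 0.10363991]
```

View pics/w5.png

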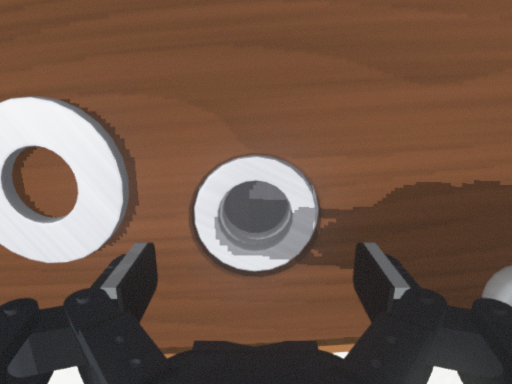

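The second collar now fills the mouth evenly, rows 156–272 and columns 195–319. The lever is next.

Emit:
move_arm(moves=[[[0,0,-1],[0,0,0],1],[[0,-0.6,-1],[0,0,0],1],[[0.17,-0.95,-1],[0,0,0],1],[[0.17,-0.95,0],[0,0,0],1],[[0.17,-0.95,0],[0,0,0],1]])

```text
clock: 9.32
position: [0.5832, -0.0285, 0.1796]
ee_rot: [-0.001, 1.0, 0.0, 0.001]
ft_force: [-0.2, 0.8, 0.8]
grip_width: 1.001
```

Emit:
move_arm(moves=[[[0.17,-0.95,0],[0,0,0],1],[[0.17,-0.95,0],[0,0,0],1],[[0.17,-0.95,0],[0,0,0],1],[[0.17,-0.95,0],[0,0,0],1],[[0.17,-0.95,0],[0,0,0],1]])

```text
clock: 9.95
position: [0.5619, -0.1474, 0.1792]
ee_rot: [-0.001, 1.0, 0.0, 0.001]
ft_force: [0.8, 0.2, -0.6]
grip_width: 1.0
```

Emit:
move_arm(moves=[[[0.17,-0.95,0],[0,0,0],1],[[0.17,-0.95,0],[0,0,0],1],[[0.17,-0.95,0],[0,0,0],1],[[0.17,-0.95,0],[0,0,0],1],[[0,0,0],[0,0,0],1]])

```text
clock: 10.58
position: [0.5444, -0.2438, 0.1792]
ee_rot: [0.001, 1.0, -0.0, 0.0]
ft_force: [-0.6, -0.3, -0.8]
grip_width: 1.002
```

```bash
python3 - <<'E'
from h import *
print(get_obs()['position'])
print(proj('wrist',[[.5395,-.2703,.144],[.6219,-.215,.09],[.5395,-.2703,.084]]))
snap('wrist','w6.png',s=1.5)
snap('top','top3.png',(240,135,300,185),12)
E
```

```text
[ 0.54435324 -0.24375481  0.17915037]
[[207.85523978 213.88422467]
 [291.38830394 287.64389465]
 [218.8249616  185.38501765]]
```

View pics/w6.png

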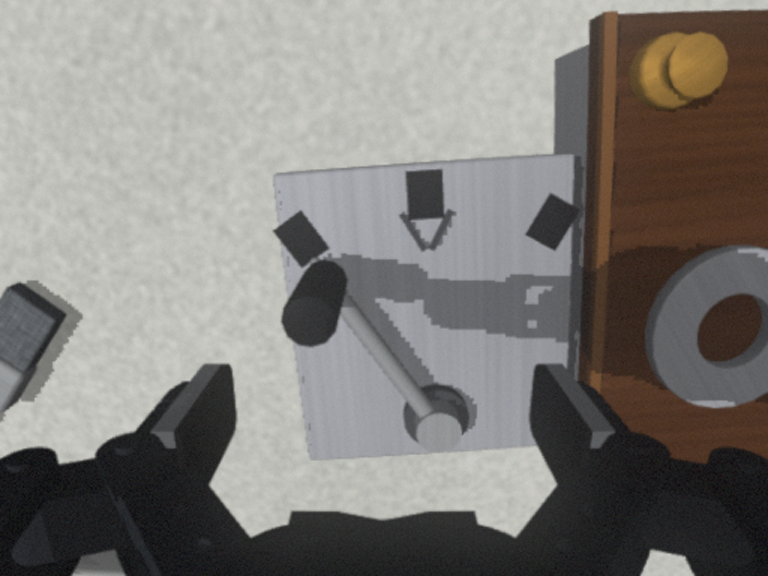

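The wrist view shows the knob top at (310,318), matching the projected estimate to about 1 px. The pivot is at (439,430) and the V mark at (428,230).

Emit:
move_arm(moves=[[[0.1,-0.54,0],[0,0,0],1],[[0.1,-0.54,0.5],[0,0,0],1],[[0,0,0.9],[0,0,0],1],[[0,0,0.9],[0,0,0],1],[[0,0,0.47],[0,0,0],1]])

```text
clock: 11.3
position: [0.539, -0.2689, 0.1071]
ee_rot: [-0.0, 1.0, 0.0, -0.001]
ft_force: [-0.5, 0.7, 0.8]
grip_width: 0.998
```

Emit:
move_arm(moves=[[[0,0,0],[0,0,0],0.15],[[0,0,0],[0,0,0],0.15],[[0,0,0],[0,0,0],0.15],[[0,0,0],[0,0,0],0.15],[[0,0,0],[0,0,0],0.15]], squeeze=20)

```text
clock: 11.92
position: [0.54, -0.2697, 0.1098]
ee_rot: [-0.0, 1.0, -0.001, 0.0]
ft_force: [-3.5, -3.9, 5.4]
grip_width: 0.25
```

Emit:
move_arm(moves=[[[0,0,0],[0,0,0],0.15],[[0,0,0],[0,0,0],0.15]])

```text
clock: 12.18
position: [0.5399, -0.2697, 0.1098]
ee_rot: [-0.0, 1.0, -0.001, 0.0]
ft_force: [-3.8, -3.7, 5.5]
grip_width: 0.251
```

Emit:
move_arm(moves=[[[0.21,0.36,0],[0,0,0],0.15],[[0.18,0.38,0],[0,0,0],0.15],[[0.14,0.4,0],[0,0,0],0.15],[[0.09,0.4,0],[0,0,0],0.15],[[0.05,0.42,0],[0,0,0],0.15]])

```text
clock: 12.8
position: [0.5221, -0.2215, 0.1094]
ee_rot: [0.001, 1.0, -0.001, -0.0]
ft_force: [-6.5, -7.5, 4.0]
grip_width: 0.251
```

Emit:
move_arm(moves=[[[0,0,0],[0,0,0],0.15],[[0,0,0],[0,0,0],0.15]])

```text
clock: 13.05
position: [0.522, -0.2198, 0.1093]
ee_rot: [-0.0, 1.0, 0.0, -0.001]
ft_force: [-9.5, -0.6, 8.6]
grip_width: 0.253
```

Emit:
move_arm(moves=[[[0,-0.06,0],[0,0,0],0.15],[[0,0,0],[0,0,0],0.15],[[0,0,0],[0,0,0],1],[[0,0,0],[0,0,0],1],[[0,0,0],[0,0,0],1]])

```text
clock: 13.68
position: [0.5234, -0.2208, 0.1089]
ee_rot: [-0.001, 1.0, 0.0, 0.0]
ft_force: [-0.3, -0.2, 0.8]
grip_width: 0.872
```

Emit:
move_arm(moves=[[[0,0,0],[0,0,0],1],[[0,0,-1],[0,0,0],1],[[0,0,-1],[0,0,0],1],[[0,0,-1],[0,0,0],1],[[0,0,0],[0,0,0],1]])

```text
clock: 14.3
position: [0.5242, -0.2215, 0.1858]
ee_rot: [-0.001, 1.0, -0.0, 0.002]
ft_force: [0.4, -0.6, 0.4]
grip_width: 1.002
```

```bash
python3 - <<'E'
from h import *
print(get_obs()['position'])
print(proj('wrist',[[.5221,-.2218,.144],[.6219,-.215,.09]])*1.5)
snap('wrist','w7.png',s=1.5)
E
```

```text
[ 0.52424686 -0.22146642  0.18580627]
[[381.35001414 321.03493241]
 [393.622678   455.85572901]]
```

View pics/w7.png

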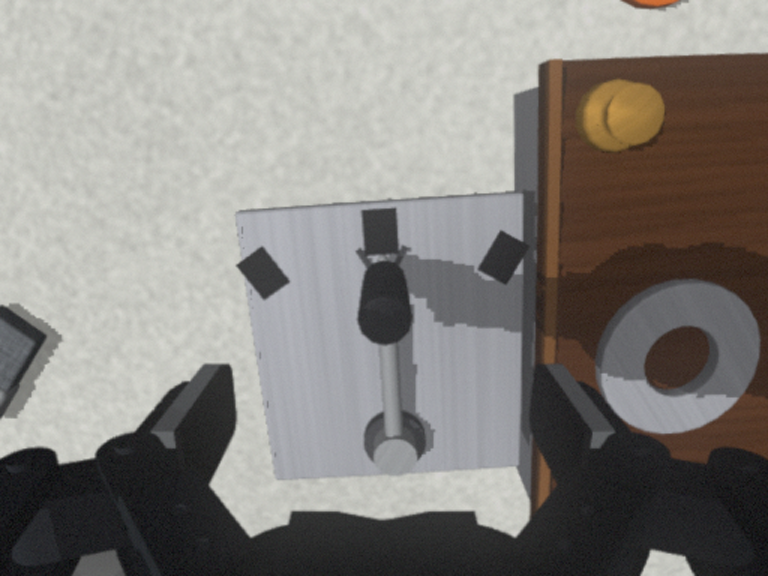

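The knob top at (384,320) lines up with the pivot at (396,456) and the V slot at (380,230), within about 0.02 rad. One last check covers the collars and bystanders.

```bash
python3 - <<'E'
from h import *
a=camera('top')[115:215,165:305,::-1];b=camera('scene')[150:250,240:380,::-1]
cv2.imwrite('pics/f.png',np.vstack([cv2.resize(x,None,fx=4.2,fy=3 if 0 else 4.2,interpolation=cv2.INTER_CUBIC)[:300 if i else 299] for i,x in enumerate((a,b))]))
E
```

```text
(no output)
```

View pics/f.png

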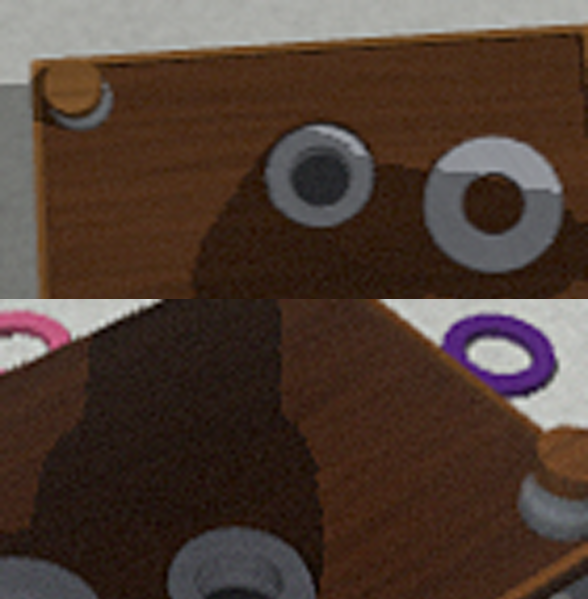

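The top view shows the last collar flat and centred in the mouth at (320,175), with the jar and wide collar undisturbed.

```bash
python3 -c "
from h import *
print(hand_in())"
```

```text
the job is handed in; nothing more can be done
None
```

I loaded both small collars into the tube and swung the lever to the middle notch. The job is handed in; the robot clock read about 14.3 s at the last move, against the 61 s limit.

- **Collars:** I gripped each one lightly, carried it about 2 mm above the deck and released it over the mouth. The second was about 3 mm short in x before release, so I nudged it. Both dropped without pressing. The last pictures show the top collar level and centred just below the deck top. I judged that by eye and did not measure its height.
- **Lever:** I gripped the knob, swung it along its arc and let go. The reading overshot by about 2 mm, so I moved it back before releasing. The wrist picture puts the arm in line with the V slot to within about 0.02 rad; the notch allows 0.08.
- **Left alone:** The wide collar, jar and stopper looked undisturbed in the last pictures showing each, and I did not touch the coloured look-alikes. The gripper was open and clear of everything at hand-in.

The two cameras disagreed by up to about 4 mm on the left collar's position and by about 2 mm elsewhere. No check failed.

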